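# Fit the spacer in the casting stand and hold its tile pressed

### The job

Two casting stands are on the bench, each with a sprung white tile in front of a clear back plate. Take the metal spacer out of its slotted holder and slide it, tab up, all the way down into the one gap that is wide enough for it; leave the other stand alone, do not force the spacer against it, and leave the bottle, beaker and carton where they are. Then push that tile firmly flush against the spacer with the fingers and finish while still holding it pressed: do not let go at the end.

Things in the scene. Friction and masses are not known exactly. Their poses are not given: they have to be found in the camera images.
- stand_a: casting stand, fixed; its gap (16 mm) is wide enough for the spacer. Origin: centre of its base's underside; z up, x from tile to back plate (away from the robot), y along the gap. Base 120 x 124 mm, top 12 mm up = gap floor. Clear back plate: front face at x=+20, 12 thick, 100 wide, top 105 up. Cheeks at the gap's ends: inner faces y=+-50, outer +-62, x -24 to +32, 70 high; corner posts x 19 to 33, 105 high.
- tile_a: white upright tile of stand_a, 10 mm thick (x), 96 wide (y), 92 high; top 105 above the bench. Origin: centre of its underside. It only slides along x, from rest at x=-1 mm in the stand's frame towards the back plate; a spring (2 N at rest + 150 N/m) returns it if let go. At rest the gap to the back plate is 16 mm. Flush on the upright spacer it has slid 7 mm, to x=+6 mm.
- stand_b: casting stand, fixed; its gap (5 mm) is too narrow, leave it alone. Origin: centre of its base's underside; z up, x from tile to back plate (away from the robot), y along the gap. Base 120 x 124 mm, top 12 mm up = gap floor. Clear back plate: front face at x=+20, 12 thick, 100 wide, top 105 up. Cheeks at the gap's ends: inner faces y=+-50, outer +-62, x -24 to +32, 70 high; corner posts x 19 to 33, 105 high.
- tile_b: white upright tile of stand_b, 10 mm thick (x), 96 wide (y), 92 high; top 105 above the bench. Origin: centre of its underside. It only slides along x, from rest at x=10 mm in the stand's frame towards the back plate; a spring (2 N at rest + 150 N/m) returns it if let go. At rest the gap to the back plate is 5 mm. To be left alone.
- spacer_center (a point): flat loose metal spacer, 9 mm thick (x), 140 high (z, up), 0.1 to 0.2 kg. Lower 95 mm: 60 wide (y); above it a centred grip tab 32 wide, 45 high, 9 thick. This point: its centre, 70 mm above its foot. It starts upright in the holder, this point 80 mm above the bench; fully down in a stand, foot on the base, this point is 82 mm above the bench. Both faces alike.
- holder: grey slotted block fixed to the bench, 60 (x) by 100 (y) by 45 mm high, with an open-topped slot 13 by 65 mm, long along y, 35 mm deep, in its middle. Origin: centre of its underside, z up. The spacer stands in the slot, axes alike.
- bottle: closed white reagent bottle, 66 mm diameter, 150 mm high. Loose bystander, to be left where it is. Origin: centre of its underside, z up.
- beaker: glass beaker, open, about 74 mm diameter, 90 mm high. Loose bystander, to be left where it is. Origin: centre of its underside, z up.
- carton: cardboard carton, 120 (x) by 90 (y) by 60 mm high. Loose bystander, to be left where it is. Origin: centre of its underside, z up.
Not all that is in view belongs to the job. What is shaped like the stand_a but blue is not meant.

How it is judged:
By the outcome, as a careful person would: the job done as asked, in the order asked, and still so for the second after the job is handed in, while the arm keeps its last pose, push and grip.
It also fails if it takes over 58 s, if anything falls off the work surface, if the arm or the gripper's body presses on something with over 40 N, if the wrist force passes 120 N, or if a joint passes its speed limit or range.

### The arm

A 7-joint arm with a two-finger parallel gripper is mounted at the origin on the work surface. World frame = base frame: x ahead of the robot, y to its left, z up, the work surface at z = 0. Lengths are in mm, angles in rad, forces in N, time in s.
With the tool pointing down it reaches from about 425 to 1025 mm from the base axis. Payload 9.4 kg.
Tool frame: the origin (TCP) lies at the very end of the fingers, on their centre line; the grasp point (between the pads) lies 19 mm behind it; z points along the fingers, y is the direction in which the jaws open and shut (so a half turn about z gives the same grasp; the last joint's range is limited). The gripper opens to 93 mm and grips with 3 to 60 N. Pads are 15 mm wide; open, the fingers measure 128 mm over their backs; the gripper's body (75 mm by 188 mm) begins 65 mm behind the grasp point.
Start: joints at [1.105, 0.599, -0.003, 1.599, 0.002, 0.943, -0.08], TCP at [274.822, -670.893, 218.618] pointing down, gripper open.
Joint ranges: [-2.57, 2.57], [-0.35, 1.97], [-1.29, 1.29], [0.11, 2.56], [-1.05, 4.19], [0.11, 1.86], [-2.63, 2.63]. Speed limits (rad/s): [2.22, 2.22, 3.01, 3.01, 3.14, 3.14, 3.14].

### API

Orientations are given as a rotation vector (axis times angle).
In Python, from rig import env gives the robot as it stands. The module is installed in compiled form; this text tells all that it offers.
- The arm moves only by the tool jog_arm, never from a script. Its argument "increments" is a list of rows, each an object with "angular": the turn, a rotation vector about the world's x, y, z each as a share of 180 degrees, from -1 to 1, a list of three; "xyz": the shift along the world's x, y, z each as a share of 0.025 m, from -1 to 1, a list of three; "claw": the opening in per cent of the stroke, from 0 (shut) to 100 (fully open). A call has 1 to 8 rows; each row shifts and turns the commanded pose from where the row before left it; what a row does not reach is not made up. A row lasts 1/10 s, in which the tool goes at most 50 mm and 8.59 degrees, less where a joint would pass 70% of its speed; a pose out of reach is approached as far as the arm can. A call with a number of a shift or a turn outside -1 to 1 is refused whole. A call with a gripper value outside its range is refused whole. The fingers move at their own pace and stop on an object; the grip force is fixed at half the most. Time passes only in rows, so rows that do not move let the fingers close. It gives the time, the measured TCP pose, the force and the opening at its end, in the units of the state.
- env.get_state(): the state, without advancing time (a new reading comes with each control period).
- env.grab_frame(name): name is "scene" or "top" or "wrist"; returns a dict with "pixels" (480x640x3 uint8, red, green, blue), "fx", "fy", "cx", "cy" (pixels), "dist" ([k1, k2, p1, p2, k3] as OpenCV has them; the pictures are not rectified), "R" (3x3) and "t" (3): a world point X has camera coordinates R X + t; the wrist camera has in their place "mount" (4x4, takes a point from camera to tool coordinates, whose origin is the TCP and whose axes are the flange's). Camera axes: x right, y down, z forward; pixel columns grow to the right and rows downward; lengths in mm; the calibration is good to about 2 mm. A picture is of the moment at which its call begins: read the wrist's pose just before it. There is no depth.
- env.hand_in(): hands the job in, once; it reports no verdict.
The state is a dict: "clock": time; "joint_pos": joint angles; "joint_vel": joint speeds; "effort": joint torques, N m; "position": TCP position; "eef_rot": TCP orientation; "force": force on the tool from outside, world axes, zero at the start; "ft_torque": the same for the moment, N m; "opening": finger opening in mm.
Only numpy, scipy, OpenCV 4.12 (cv2) and the standard library are available. Lean on these libraries where they do the work, as an engineer would, in place of code of your own. Each camera call takes 0.05 s, during which the arm holds its last target.

## Working session

There is one attempt and no reset: what is moved stays moved. The work goes in short steps, Python scripts to look and compute and a tool call to move; the robot and the scene stay as the last step left them, time stands still between calls to the robot, and variables do not carry over. Pictures are saved under pics/ and viewed, and the job is handed in when it is done.

Besides the shell and the picture viewer there is one more tool, called after "Emit:" by a JSON object that holds its "api" and its "payload", one argument or row to a line. jog_arm: Moves the arm, as the interface text tells. Its arguments: {"type":"object","properties":{"increments":{"type":"array","items":{"type":"object","properties":{"angular":{"type":"array","items":{"type":"number"}},"xyz":{"type":"array","items":{"type":"number"}},"claw":{"type":"number"}}}}},"required":["increments"]}

```bash
mkdir -p pics; ls
cat > h.py <<'E'
import numpy as np, cv2, pickle
from rig import env
def grab(n,save):
    s=env.get_state(); f=env.grab_frame(n); cv2.imwrite(f'pics/{save}.png',f['pixels'][:,:,::-1])
    pickle.dump((s,f),open(f'pics/{save}.pkl','wb')); return s,f
E
python3 - <<'E'
from h import *
for n in ['scene','top','wrist']:
    s,f=grab(n,n+'0'); print(n,f['fx'],f['fy'],f['dist'])
    if n!='wrist': print(f['R'],f['t'], -f['R'].T@f['t'])
    else: print(f['mount'])
print(s)
E
```

```text
pics
scene 616.3994831649184 616.3994831649184 [-0.12695723  0.          0.          0.          0.        ]
[[-0.48685771  0.87329153 -0.01820642]
 [ 0.67812579  0.36475133 -0.63804536]
 [-0.55055879 -0.32298354 -0.76978351]] [ 278.76405241 -266.51959937 1848.99126085] [1334.43063537  450.96484304 1258.34667964]
top 478.5456456589656 478.5456456589656 [-0.02016552  0.          0.          0.          0.        ]
[[ 0.01108336 -0.99984339 -0.01379716]
 [-0.98498368 -0.00853914 -0.17243617]
 [ 0.17229135  0.01550115 -0.98492406]] [ -51.54248354  512.01829194 1259.85407053] [ 287.8389646   -66.69139983 1328.4399217 ]
wrist 407.81589797695307 407.81589797695307 [-0.00554317  0.          0.          0.          0.        ]
[[ 4.39159574e-04 -9.62276451e-01 -2.72073222e-01  7.46849635e+01]
 [ 9.99999900e-01  3.99335788e-04  2.01740197e-04  1.05947555e+00]
 [-8.54812661e-05 -2.72073283e-01  9.62276530e-01 -1.66063053e+02]
 [ 0.00000000e+00  0.00000000e+00  0.00000000e+00  1.00000000e+00]]
{'clock': 0.1, 'joint_pos': array([ 1.1053085 ,  0.6000327 , -0.00253395,  1.60004763,  0.00182177,
        0.94290173, -0.07982349]), 'joint_vel': array([ 0.00082697, -0.00249635, -0.00086247, -0.00334614, -0.00173582,
        0.0003806 ,  0.00016787]), 'effort': array([ 6.52383213e-03, -7.66550088e+01,  1.50221229e+00, -2.52935743e+01,
       -5.23851486e-02,  1.36107378e-02,  2.13508127e-05]), 'position': array([ 274.63398484, -670.49876105,  217.85624206]), 'eef_rot': array([-3.08110929e+00, -6.06673316e-01,  6.53278720e-04]), 'force': array([-0.33515119,  0.87947333,  0.08876525]), 'ft_torque': array([0.01435109, 0.01156042, 0.02228838]), 'opening': 92.97954794787724}
```

View pics/scene0.png

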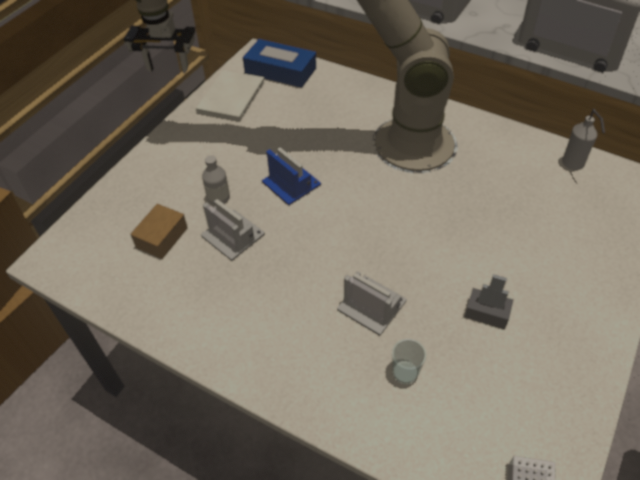

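View pics/top0.png

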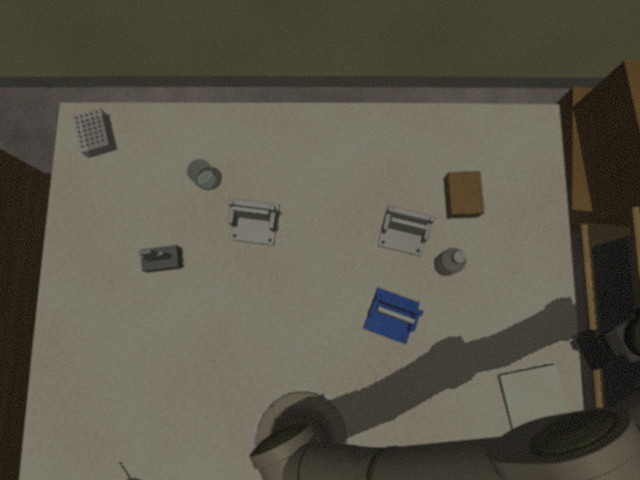

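View pics/wrist0.png

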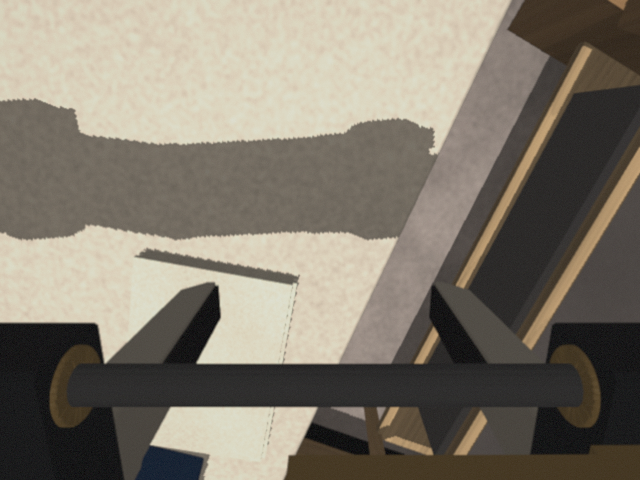

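Run:
```python
import cv2,numpy as np
a=cv2.imread('pics/top0.png');s=cv2.imread('pics/scene0.png')
def c(im,x,y,w,h):return cv2.resize(im[y:y+h,x:x+w],(390,290),interpolation=cv2.INTER_CUBIC)
o=np.vstack([np.hstack([c(a,215,185,80,60),c(a,365,190,80,60)]),np.hstack([c(s,325,260,93,70),c(s,190,190,93,70)])])
o=np.clip(o*1.3,0,255).astype(np.uint8)
cv2.imwrite('pics/c1.png',o)
o=np.hstack([c(a,125,230,67,50),c(s,450,265,80,60)]);cv2.imwrite('pics/c2.png',np.clip(o*1.5,0,255).astype(np.uint8))
```

```text
(no output)
```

View pics/c1.png

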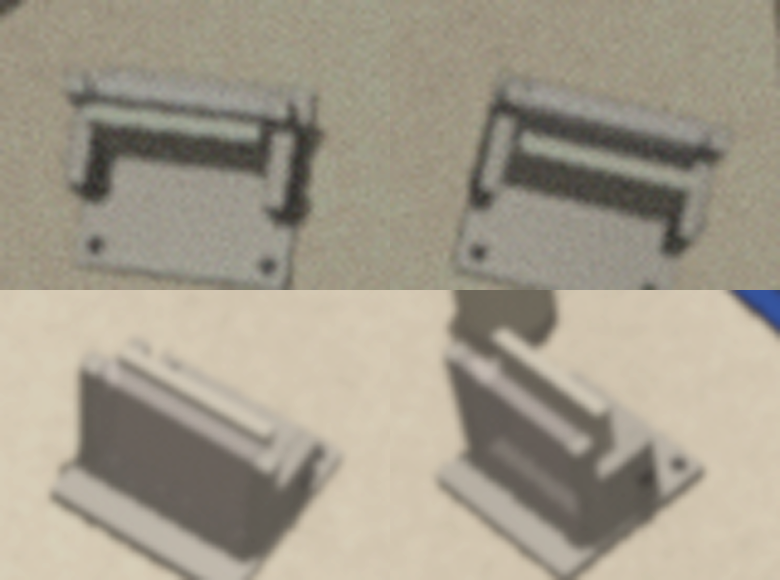

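View pics/c2.png

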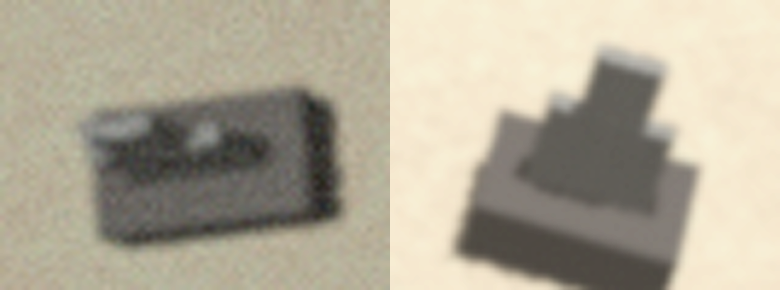

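```bash
cat >> h.py <<'E'
from scipy.spatial.transform import Rotation as Ro
def cam(s,f):
    "return Rcw (cam->world), centre"
    if 'R' in f: return np.array(f['R']).T, -np.array(f['R']).T@f['t']
    T=np.eye(4);T[:3,:3]=Ro.from_rotvec(s['eef_rot']).as_matrix();T[:3,3]=s['position']
    M=T@np.array(f['mount']);return M[:3,:3],M[:3,3]
def K(f): return np.array([[f['fx'],0,f['cx']],[0,f['fy'],f['cy']],[0,0,1.]])
def back(s,f,px,z):
    R,c=cam(s,f); u=cv2.undistortPoints(np.array(px,float).reshape(-1,1,2),K(f),np.array(f['dist'])).reshape(-1,2)
    d=np.c_[u,np.ones(len(u))]@R.T; z=np.broadcast_to(z,len(u))
    return c+d*((z-c[2])/d[:,2])[:,None]
def proj(s,f,X):
    R,c=cam(s,f); rv=cv2.Rodrigues(R.T)[0]
    return cv2.projectPoints(np.array(X,float).reshape(-1,1,3),rv,-R.T@c,K(f),np.array(f['dist']))[0].reshape(-1,2)
def load(n): return pickle.load(open(f'pics/{n}.pkl','rb'))
E
python3 - <<'E'
from h import *
s,f=load('top0')
# holder crop scale 390/67=5.82, origin 125,230
g=lambda l,ox,oy,k:[(ox+x/k,oy+y/k) for x,y in l]
h=g([(85,118),(300,90),(318,212),(105,238)],125,230,5.82)
P=back(s,f,h,45);print('holder top',P.round(),P.mean(0))
a=g([(510-390,82),(722-390,135)],365,190,4.875)
P=back(s,f,a,105);print('A backplate top rear-ish',P.round())
a=g([(525-390,140),(695-390,182)],365,190,4.875)
P=back(s,f,a,105);print('A tile top',P.round(),P.mean(0))
print(back(s,f,[(205,180),(453,256),(465,195),(255,208)],[0,150,60,105]).round())
E
```

```text
holder top [[488. 449.  45.]
 [502. 348.  45.]
 [445. 335.  45.]
 [432. 435.  45.]] [466.80314702 391.62619017  45.        ]
A backplate top rear-ish [[ 600. -228.  105.]
 [ 572. -341.  105.]]
A tile top [[ 568. -235.  105.]
 [ 546. -326.  105.]] [ 557.21565519 -280.70292896  105.        ]
[[ 703.  291.    0.]
 [ 464. -377.  150.]
 [ 647. -440.   60.]
 [ 594.  126.  105.]]
```

Emit:
{"api": "jog_arm", "payload": {
  "increments": [
    {"xyz":[0.7,1,0.1],"angular":[0,0,0.0187],"claw":100},
    {"xyz":[0.7,1,0.1],"angular":[0,0,0.0187],"claw":100},
    {"xyz":[0.7,1,0.1],"angular":[0,0,0.0187],"claw":100},
    {"xyz":[0.7,1,0.1],"angular":[0,0,0.0187],"claw":100},
    {"xyz":[0.7,1,0.1],"angular":[0,0,0.0187],"claw":100},
    {"xyz":[0.7,1,0.1],"angular":[0,0,0.0187],"claw":100},
    {"xyz":[0.7,1,0.1],"angular":[0,0,0.0187],"claw":100},
    {"xyz":[0.7,1,0.1],"angular":[0,0,0.0187],"claw":100}
  ]
}}

```text
clock: 0.95
position: [415.3, -469.7, 238.6]
eef_rot: [-2.855, -1.311, 0.0]
force: [0.2, 0.9, -0.3]
opening: 93.3
```

Emit:
{"api": "jog_arm", "payload": {
  "increments": [
    {"xyz":[0.7,1,0.1],"angular":[0,0,0.0187],"claw":100},
    {"xyz":[0.7,1,0.1],"angular":[0,0,0.0187],"claw":100},
    {"xyz":[0.7,1,0.1],"angular":[0,0,0.0187],"claw":100},
    {"xyz":[0.7,1,0.1],"angular":[0,0,0.0187],"claw":100},
    {"xyz":[0.7,1,0.1],"angular":[0,0,0.0187],"claw":100},
    {"xyz":[0.7,1,0.1],"angular":[0,0,0.0187],"claw":100},
    {"xyz":[0.7,1,0.1],"angular":[0,0,0.0187],"claw":100},
    {"xyz":[0,0,0],"angular":[0,0,0.0187],"claw":100}
  ]
}}

```text
clock: 1.75
position: [540.2, -291.2, 256.5]
eef_rot: [-2.465, -1.947, -0.004]
force: [-0.7, 0.5, -0.6]
opening: 93.3
```

Run:
```python
from h import *
s,f=grab('wrist','w1');print(s['position'],s['eef_rot'],s['clock'],s['joint_pos'].round(2))
```

```text
[ 540.22969283 -291.21153809  256.49263468] [-2.46490596 -1.94736466 -0.00405278] 1.75 [ 0.61  0.44 -0.3   1.81  0.16  0.91  0.01]
```

View pics/w1.png

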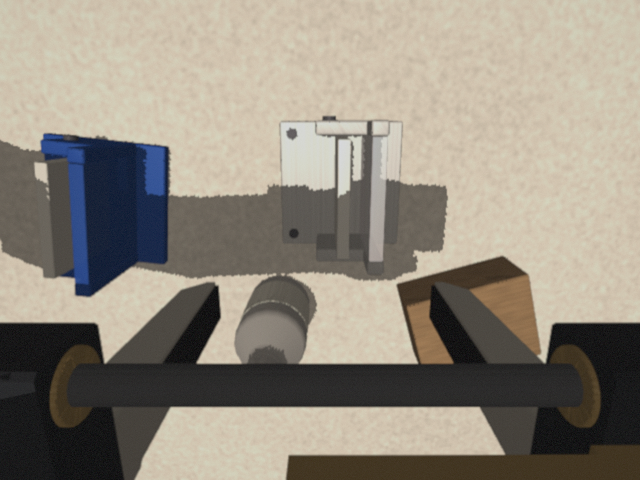

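Run:
```python
from h import *
im=cv2.imread('pics/w1.png')[105:290,265:420]
o=cv2.resize(im,None,fx=3.2,fy=3.2,interpolation=cv2.INTER_CUBIC)
cv2.imwrite('pics/c3.png',o);print(o.shape)
```

```text
(592, 496, 3)
```

View pics/c3.png

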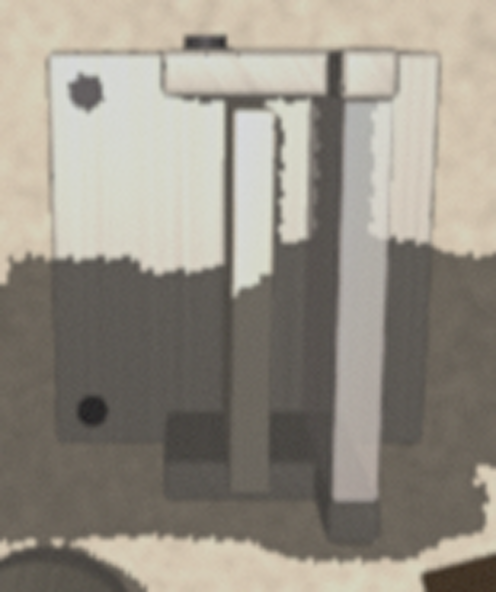

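Run:
```python
from h import *
from scipy.optimize import least_squares
s,f=load('w1')
obs=[((48,53),(-60,62,12)),((438,55),(60,62,12)),((57,440),(-60,-62,12)),((422,443),(60,-62,12)),
((233,108),(-6,48,105)),((275,108),(4,48,105)),((230,493),(-6,-48,105)),((270,493),(4,-48,105)),((343,98),(20,50,105)),((333,501),(20,-50,105)),((380,501),(32,-50,105))]
px=np.array([(265+(a+.5)/3.2-.5,105+(b+.5)/3.2-.5) for (a,b),_ in obs]);X=np.array([x for _,x in obs],float)
def w(p): 
    R=Ro.from_euler('z',p[2]).as_matrix();return X@R.T+[p[0],p[1],0]
r=least_squares(lambda p:(proj(s,f,w(p))-px).ravel(),[558,-281,-.24])
print(r.x,r.fun.reshape(-1,2).round(1))
```

```text
[ 5.59465272e+02 -2.79460671e+02 -2.32280488e-01] [[-0.8 -0.7]
 [ 1.3 -1.4]
 [ 0.   1.4]
 [ 0.3  0.3]
 [ 0.1  0. ]
 [ 0.2  0. ]
 [ 0.1  0.2]
 [-0.2  0.1]
 [ 0.1  0.4]
 [-0.4 -0.1]
 [-0.5 -0.1]]
```

Emit:
{"api": "jog_arm", "payload": {
  "increments": [
    {"xyz":[0,1,0],"angular":[0,0,0.0044],"claw":100},
    {"xyz":[0,1,0],"angular":[0,0,0.0044],"claw":100},
    {"xyz":[0,1,0],"angular":[0,0,0.0044],"claw":100},
    {"xyz":[0,1,0],"angular":[0,0,0.0044],"claw":100},
    {"xyz":[0,1,0],"angular":[0,0,0.0044],"claw":100},
    {"xyz":[0,1,0],"angular":[0,0,0.0044],"claw":100},
    {"xyz":[0,1,0],"angular":[0,0,0.0044],"claw":100},
    {"xyz":[0,1,0],"angular":[0,0,0.0044],"claw":100}
  ]
}}

```text
clock: 2.6
position: [536.6, -95.0, 256.0]
eef_rot: [-2.364, -2.069, 0.001]
force: [-0.7, 0.1, 0.9]
opening: 93.3
```

Emit:
{"api": "jog_arm", "payload": {
  "increments": [
    {"xyz":[0,1,0],"angular":[0,0,0.0044],"claw":100},
    {"xyz":[0,1,0],"angular":[0,0,0.0044],"claw":100},
    {"xyz":[0,1,0],"angular":[0,0,0.0044],"claw":100},
    {"xyz":[0,1,0],"angular":[0,0,0.0044],"claw":100},
    {"xyz":[0,1,0],"angular":[0,0,0.0044],"claw":100},
    {"xyz":[0,1,0],"angular":[0,0,0.0044],"claw":100},
    {"xyz":[0,1,0],"angular":[0,0,0.0044],"claw":100},
    {"xyz":[0,1,0],"angular":[0,0,0.0044],"claw":100}
  ]
}}

```text
clock: 3.4
position: [536.7, 104.8, 256.0]
eef_rot: [2.246, 2.196, -0.001]
force: [0.1, -0.4, -0.8]
opening: 93.2
```

Emit:
{"api": "jog_arm", "payload": {
  "increments": [
    {"xyz":[-0.3,1,0],"angular":[0,0,0.0044],"claw":100},
    {"xyz":[-0.3,1,0],"angular":[0,0,0.0044],"claw":100},
    {"xyz":[-0.3,1,0],"angular":[0,0,0.0044],"claw":100},
    {"xyz":[-0.3,1,0],"angular":[0,0,0.0044],"claw":100},
    {"xyz":[-0.3,1,0],"angular":[0,0,0.0044],"claw":100},
    {"xyz":[-0.3,1,0],"angular":[0,0,0.0044],"claw":100},
    {"xyz":[-0.3,1,0],"angular":[0,0,0.0044],"claw":100},
    {"xyz":[-0.3,1,0],"angular":[0,0,0.0044],"claw":100}
  ]
}}

```text
clock: 4.2
position: [476.6, 304.6, 256.0]
eef_rot: [2.121, 2.317, -0.001]
force: [0.4, 0.1, 0.2]
opening: 92.9
```

Emit:
{"api": "jog_arm", "payload": {
  "increments": [
    {"xyz":[-0.3,0.6,0],"angular":[0,0,0.0044],"claw":100},
    {"xyz":[-0.1,0.3,0],"angular":[0,0,0.0044],"claw":100},
    {"xyz":[0,0,0],"angular":[0,0,0],"claw":100}
  ]
}}

```text
clock: 4.5
position: [466.9, 326.9, 256.0]
eef_rot: [2.086, 2.349, -0.0]
force: [-0.0, -0.0, -0.6]
opening: 93.0
```

Run:
```python
from h import *
s,f=grab('wrist','w2');print(s['position'],s['eef_rot'],s['clock'],s['joint_pos'].round(2))
```

```text
[466.87065698 326.91197095 256.04165233] [ 2.08591181e+00  2.34911802e+00 -4.46671114e-04] 4.5 [-0.34  0.41 -0.51  1.9   0.25  0.9  -0.86]
```

View pics/w2.png

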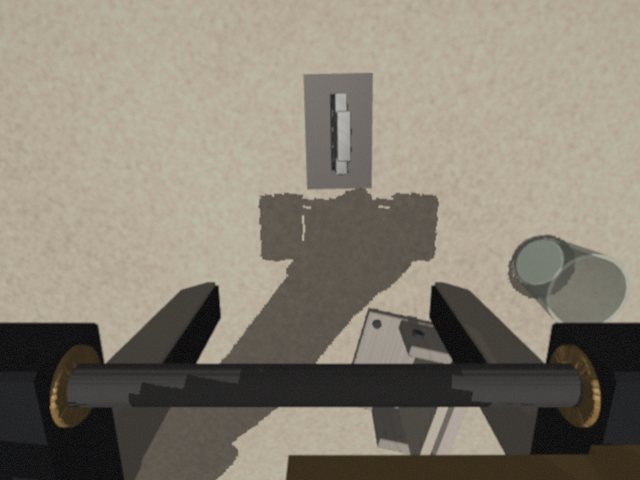

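The wrist view shows the holder with the spacer at about (342,135), stand B's edge at (400,370), and the beaker at (570,280). I could mistake these for my targets in the top view:
- **Stand:** the blue decoy at (393,315), stand B at (255,222) with the narrow gap, and stand A at (405,231) with the 16 mm gap. I choose stand A.
- **Spacer:** the only candidate is the one in the holder, at (160,257).

Run:
```python
from h import *
im=cv2.imread('pics/w2.png')[65:200,295:385]
o=cv2.resize(im,None,fx=4.4,fy=4.4,interpolation=cv2.INTER_CUBIC)
cv2.imwrite('pics/c4.png',o);print(o.shape)
```

```text
(594, 396, 3)
```

View pics/c4.png

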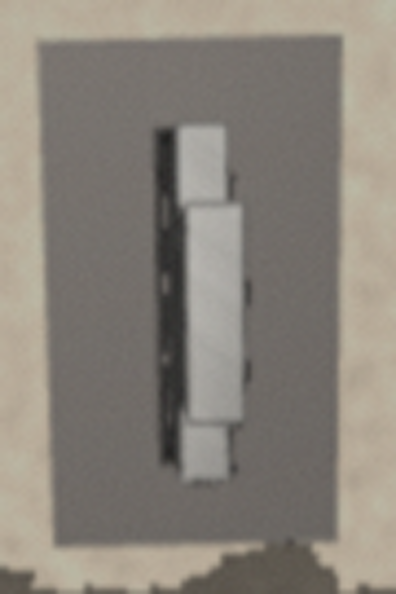

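Run:
```python
from h import *
from scipy.optimize import least_squares
s,f=load('w2')
def fit(obs,p0):
    px=np.array([(295+(a+.5)/4.4-.5,65+(b+.5)/4.4-.5) for (a,b),_ in obs]);X=np.array([x for _,x in obs],float)
    def w(p): return X@Ro.from_euler('z',p[2]).as_matrix().T+[p[0],p[1],0]
    r=least_squares(lambda p:(proj(s,f,w(p))-px).ravel(),p0);print(r.x.round(3),r.fun.reshape(-1,2).round(1).tolist())
fit([((38,42),(-30,50,45)),((342,37),(30,50,45)),((56,545),(-30,-50,45)),((335,541),(30,-50,45))],[467,392,.13])
fit([((188,204),(-4.5,16,150)),((242,204),(4.5,16,150)),((190,422),(-4.5,-16,150)),((242,422),(4.5,-16,150)),((178,126),(-4.5,30,105)),((225,126),(4.5,30,105)),((182,480),(-4.5,-30,105)),((228,480),(4.5,-30,105))],[467,392,.13])
R=Ro.from_rotvec(s['eef_rot']).as_matrix();print(R.round(3), np.arctan2(R[1,1],R[0,1]))
```

```text
[4.70665e+02 3.94247e+02 1.38000e-01] [[-0.2, -0.3], [0.3, -0.6], [-0.7, 0.7], [0.5, 0.4]]
[4.70619e+02 3.94338e+02 1.38000e-01] [[-1.1, -0.5], [0.8, -0.7], [-0.9, 0.9], [0.9, 0.6], [-0.7, -0.7], [0.9, -1.0], [-0.6, 0.9], [0.6, 0.7]]
[[-0.118  0.993 -0.   ]
 [ 0.993  0.118 -0.   ]
 [-0.    -0.    -1.   ]] 0.11855514811277107
```

Emit:
{"api": "jog_arm", "payload": {
  "increments": [
    {"xyz":[0.05,0.9,0],"angular":[0,0,0.002],"claw":100},
    {"xyz":[0.05,0.9,0],"angular":[0,0,0.002],"claw":100},
    {"xyz":[0.05,0.9,0],"angular":[0,0,0.002],"claw":100},
    {"xyz":[0,0,-1],"angular":[0,0,0],"claw":100},
    {"xyz":[0,0,-1],"angular":[0,0,0],"claw":100},
    {"xyz":[0,0,-1],"angular":[0,0,0],"claw":100},
    {"xyz":[0,0,0],"angular":[0,0,0],"claw":100}
  ]
}}

```text
clock: 5.25
position: [470.9, 391.1, 178.1]
eef_rot: [2.067, 2.365, -0.009]
force: [0.4, -1.2, -0.5]
opening: 93.3
```

Run:
```python
from h import *
s,f=grab('wrist','w3');print(s['position'],s['eef_rot'],s['clock'],s['joint_pos'].round(2))
```

```text
[470.85528047 391.08513153 178.14312958] [ 2.06748966  2.36502287 -0.00897491] 5.25 [-0.47  0.55 -0.47  1.88  0.34  0.79 -0.98]
```

View pics/w3.png

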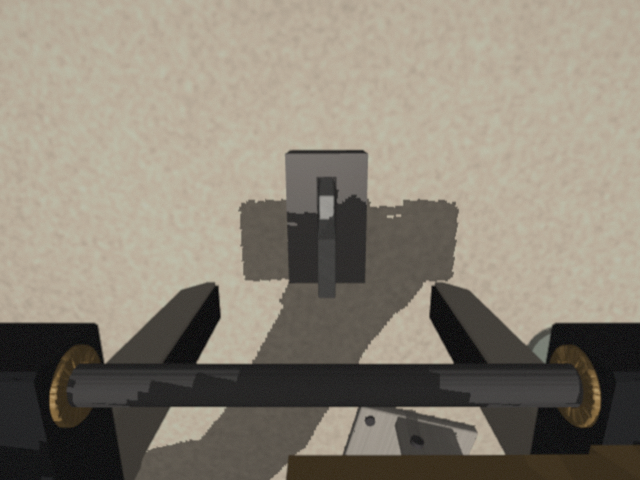

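The spacer tab at (326,250) sits midway between the fingers. I'll descend and grip.

Emit:
{"api": "jog_arm", "payload": {
  "increments": [
    {"xyz":[0,0.1,-1],"angular":[0,0,0],"claw":100},
    {"xyz":[0,0,-1],"angular":[0,0,0],"claw":100},
    {"xyz":[0,0,-0.6],"angular":[0,0,0],"claw":100},
    {"xyz":[0,0,0],"angular":[0,0,0],"claw":100}
  ]
}}

```text
clock: 5.7
position: [471.1, 395.7, 115.4]
eef_rot: [2.066, 2.367, -0.003]
force: [-0.1, -0.0, 0.9]
opening: 92.8
```

Emit:
{"api": "jog_arm", "payload": {
  "increments": [
    {"claw":0,"xyz":[0,0,0],"angular":[0,0,0]},
    {"claw":0,"xyz":[0,0,0],"angular":[0,0,0]},
    {"claw":0,"xyz":[0,0,0],"angular":[0,0,0]},
    {"claw":0,"xyz":[0,0,0],"angular":[0,0,0]},
    {"claw":0,"xyz":[0,0,0],"angular":[0,0,0]},
    {"claw":0,"xyz":[0,0,0],"angular":[0,0,0]},
    {"claw":0,"xyz":[0,0,0],"angular":[0,0,0]},
    {"claw":0,"xyz":[0,0,0],"angular":[0,0,0]}
  ]
}}

```text
clock: 6.5
position: [471.0, 396.6, 116.1]
eef_rot: [-2.065, -2.367, 0.0]
force: [0.6, 0.2, 1.1]
opening: 33.7
```

Emit:
{"api": "jog_arm", "payload": {
  "increments": [
    {"claw":0,"xyz":[0,0,0],"angular":[0,0,0]},
    {"claw":0,"xyz":[0,0,0],"angular":[0,0,0]},
    {"claw":0,"xyz":[0,0,0],"angular":[0,0,0]},
    {"claw":0,"xyz":[0,0,0],"angular":[0,0,0]},
    {"claw":0,"xyz":[0,0,0],"angular":[0,0,0]},
    {"claw":0,"xyz":[0,0,0],"angular":[0,0,0]}
  ]
}}

```text
clock: 7.1
position: [471.1, 396.6, 116.1]
eef_rot: [2.065, 2.367, -0.0]
force: [-0.1, 0.4, -0.2]
opening: 8.9
```

Emit:
{"api": "jog_arm", "payload": {
  "increments": [
    {"claw":0,"xyz":[0,0,0.3],"angular":[0,0,0]},
    {"claw":0,"xyz":[0,0,0.6],"angular":[0,0,0]},
    {"claw":0,"xyz":[0,0,0.9],"angular":[0,0,0]},
    {"claw":0,"xyz":[0,0,0.9],"angular":[0,0,0]},
    {"claw":0,"xyz":[0,0,0.9],"angular":[0,0,0]},
    {"claw":0,"xyz":[0,0,0.9],"angular":[0,0,0]},
    {"claw":0,"xyz":[0,0,0.9],"angular":[0,0,0]},
    {"claw":0,"xyz":[0,0,0.9],"angular":[0,0,0]}
  ]
}}

```text
clock: 7.9
position: [470.8, 396.5, 275.9]
eef_rot: [2.065, 2.368, 0.001]
force: [0.7, -0.6, -2.2]
opening: 9.4
```

Run:
```python
from h import *
s,f=grab('wrist','w4');print(s['position'],s['eef_rot'],s['clock'],s['opening'],s['force'])
```

```text
[470.82583174 396.53906764 275.91865056] [2.06477611e+00 2.36767188e+00 1.27857778e-03] 7.9 9.378740702448079 [ 0.69160999 -0.61902645 -2.21010056]
```

View pics/w4.png

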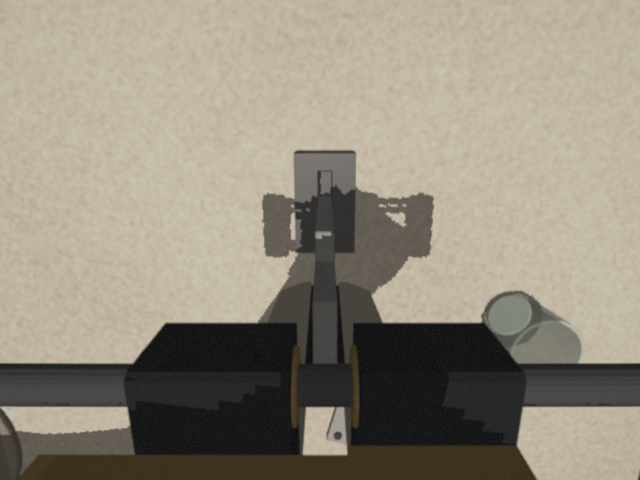

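Emit:
{"api": "jog_arm", "payload": {
  "increments": [
    {"claw":0,"xyz":[0.15,-0.5,0],"angular":[0,0,-0.0044]},
    {"claw":0,"xyz":[0.15,-1,0],"angular":[0,0,-0.0044]},
    {"claw":0,"xyz":[0.15,-1,0],"angular":[0,0,-0.0044]},
    {"claw":0,"xyz":[0.15,-1,0],"angular":[0,0,-0.0044]},
    {"claw":0,"xyz":[0.15,-1,0],"angular":[0,0,-0.0044]},
    {"claw":0,"xyz":[0.15,-1,0],"angular":[0,0,-0.0044]},
    {"claw":0,"xyz":[0.15,-1,0],"angular":[0,0,-0.0044]},
    {"claw":0,"xyz":[0.15,-1,0],"angular":[0,0,-0.0044]}
  ]
}}

```text
clock: 8.75
position: [500.5, 206.5, 272.6]
eef_rot: [-2.195, -2.248, 0.003]
force: [0.5, 0.0, -2.1]
opening: 9.1
```

Emit:
{"api": "jog_arm", "payload": {
  "increments": [
    {"claw":0,"xyz":[0.15,-1,0],"angular":[0,0,-0.0044]},
    {"claw":0,"xyz":[0.15,-1,0],"angular":[0,0,-0.0044]},
    {"claw":0,"xyz":[0.15,-1,0],"angular":[0,0,-0.0044]},
    {"claw":0,"xyz":[0.15,-1,0],"angular":[0,0,-0.0044]},
    {"claw":0,"xyz":[0.15,-1,0],"angular":[0,0,-0.0044]},
    {"claw":0,"xyz":[0.15,-1,0],"angular":[0,0,-0.0044]},
    {"claw":0,"xyz":[0.15,-1,0],"angular":[0,0,-0.0044]},
    {"claw":0,"xyz":[0.15,-1,0],"angular":[0,0,-0.0044]}
  ]
}}

```text
clock: 9.55
position: [530.0, 6.9, 272.7]
eef_rot: [-2.315, -2.122, 0.003]
force: [0.1, 0.1, -1.4]
opening: 8.9
```

Emit:
{"api": "jog_arm", "payload": {
  "increments": [
    {"claw":0,"xyz":[0.15,-1,0],"angular":[0,0,-0.0044]},
    {"claw":0,"xyz":[0.15,-1,0],"angular":[0,0,-0.0044]},
    {"claw":0,"xyz":[0.15,-1,0],"angular":[0,0,-0.0044]},
    {"claw":0,"xyz":[0.15,-1,0],"angular":[0,0,-0.0044]},
    {"claw":0,"xyz":[0.15,-1,0],"angular":[0,0,-0.0044]},
    {"claw":0,"xyz":[0.15,-1,0],"angular":[0,0,-0.0044]},
    {"claw":0,"xyz":[0.15,-1,0],"angular":[0,0,-0.0044]},
    {"claw":0,"xyz":[0.15,-1,0],"angular":[0,0,-0.0044]}
  ]
}}

```text
clock: 10.35
position: [559.6, -192.8, 272.5]
eef_rot: [-2.428, -1.991, 0.003]
force: [-0.1, 0.1, -2.5]
opening: 8.8
```

Emit:
{"api": "jog_arm", "payload": {
  "increments": [
    {"claw":0,"xyz":[0.11,-0.9,0],"angular":[0,0,-0.003]},
    {"claw":0,"xyz":[0.11,-0.9,0],"angular":[0,0,-0.003]},
    {"claw":0,"xyz":[0.11,-0.9,0],"angular":[0,0,-0.003]},
    {"claw":0,"xyz":[0.11,-0.6,0],"angular":[0,0,-0.003]},
    {"claw":0,"xyz":[0,-0.3,0],"angular":[0,0,0]},
    {"claw":0,"xyz":[0,0,0],"angular":[0,0,0]},
    {"claw":0,"xyz":[0,0,0],"angular":[0,0,0]}
  ]
}}

```text
clock: 11.05
position: [572.1, -279.9, 273.6]
eef_rot: [-2.463, -1.949, -0.001]
force: [0.6, 0.5, -2.0]
opening: 8.8
```

Run:
```python
from h import *
s,f=grab('wrist','w5');R=Ro.from_rotvec(s['eef_rot']).as_matrix();print(s['position'],np.arctan2(R[1,1],R[0,1]),s['clock'],s['opening'],s['force'],s['joint_pos'].round(2))
```

```text
[ 572.13315744 -279.87740423  273.58343822] -0.23224237482813725 11.05 8.77644375021822 [ 0.59100915  0.49712389 -2.00237448] [ 0.56  0.45 -0.29  1.74  0.15  0.97 -0.02]
```

View pics/w5.png

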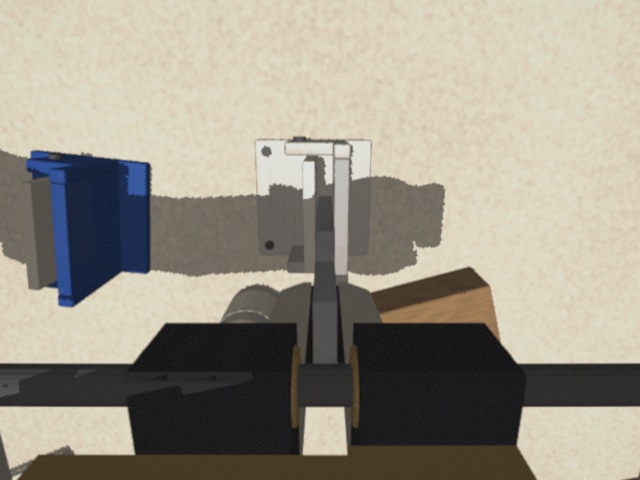

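Emit:
{"api": "jog_arm", "payload": {
  "increments": [
    {"claw":0,"xyz":[0,0,-0.8],"angular":[0,0,0]},
    {"claw":0,"xyz":[0,0,-0.8],"angular":[0,0,0]},
    {"claw":0,"xyz":[0,0,-0.3],"angular":[0,0,0]},
    {"claw":0,"xyz":[0,0,0],"angular":[0,0,0]}
  ]
}}

```text
clock: 11.5
position: [571.7, -279.9, 225.3]
eef_rot: [-2.462, -1.948, 0.001]
force: [-0.3, 0.4, -1.7]
opening: 8.9
```

Run:
```python
from h import *
s,f=grab('wrist','w6');R=Ro.from_rotvec(s['eef_rot']).as_matrix();print(s['position'],np.arctan2(R[1,1],R[0,1]),s['clock'],s['opening'],s['force'])
P=proj(s,f,np.array([559.5,-279.5,0])+np.array([(4,48,105),(4,-48,105),(20,50,105),(20,-50,105)])@Ro.from_euler('z',-.232).as_matrix().T)
print(P.round(1))
im=cv2.imread('pics/w6.png')[150:300,265:400]
cv2.imwrite('pics/c6.png',cv2.resize(im,None,fx=4,fy=4,interpolation=cv2.INTER_CUBIC))
```

```text
[ 571.71636367 -279.86610074  225.34792345] -0.231978117330366 11.5 8.89282009985134 [-0.29448778  0.3621933  -1.73400903]
[[313.5 166.7]
 [314.4 294.5]
 [336.6 163.8]
 [335.5 297. ]]
```

View pics/c6.png

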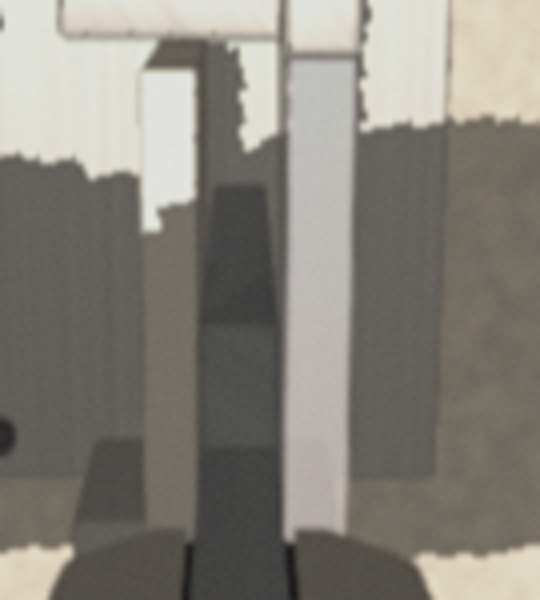

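The spacer foot, mid-column at crop 241, is centred between the tile edge (197) and the plate edge (286). I'll lower it.

Emit:
{"api": "jog_arm", "payload": {
  "increments": [
    {"claw":0,"xyz":[0,0,-0.6],"angular":[0,0,0]},
    {"claw":0,"xyz":[0,0,-0.6],"angular":[0,0,0]},
    {"claw":0,"xyz":[0,0,-0.6],"angular":[0,0,0]}
  ]
}}

```text
clock: 11.85
position: [571.9, -280.9, 180.0]
eef_rot: [2.465, 1.948, -0.0]
force: [-0.5, 0.3, -1.2]
opening: 8.7
```

Emit:
{"api": "jog_arm", "payload": {
  "increments": [
    {"claw":0,"xyz":[0,0,-0.6],"angular":[0,0,0]},
    {"claw":0,"xyz":[0,0,-0.6],"angular":[0,0,0]},
    {"claw":0,"xyz":[0,0,-0.6],"angular":[0,0,0]},
    {"claw":0,"xyz":[0,0,-0.2],"angular":[0,0,0]},
    {"claw":0,"xyz":[0,0,0],"angular":[0,0,0]}
  ]
}}

```text
clock: 12.35
position: [571.7, -280.6, 130.0]
eef_rot: [-2.463, -1.947, 0.001]
force: [-0.8, 0.2, -1.0]
opening: 8.8
```

Emit:
{"api": "jog_arm", "payload": {
  "increments": [
    {"claw":0,"xyz":[0,0,-0.2],"angular":[0,0,0]},
    {"claw":0,"xyz":[0,0,-0.16],"angular":[0,0,0]},
    {"claw":0,"xyz":[0,0,0],"angular":[0,0,0]}
  ]
}}

```text
clock: 12.65
position: [571.9, -280.9, 122.0]
eef_rot: [-2.465, -1.948, 0.0]
force: [0.2, -0.5, -2.1]
opening: 9.0
```

Emit:
{"api": "jog_arm", "payload": {
  "increments": [
    {"claw":0,"xyz":[0,0,-0.06],"angular":[0,0,0]},
    {"claw":0,"xyz":[0,0,-0.04],"angular":[0,0,0]},
    {"claw":0,"xyz":[0,0,0],"angular":[0,0,0]}
  ]
}}

```text
clock: 12.95
position: [572.1, -280.9, 119.7]
eef_rot: [2.465, 1.948, 0.0]
force: [-1.0, 0.3, -1.6]
opening: 9.3
```

Emit:
{"api": "jog_arm", "payload": {
  "increments": [
    {"claw":0,"xyz":[0,0,-0.06],"angular":[0,0,0]},
    {"claw":0,"xyz":[0,0,0],"angular":[0,0,0]}
  ]
}}

```text
clock: 13.15
position: [572.1, -280.9, 118.1]
eef_rot: [2.465, 1.948, 0.0]
force: [0.1, -0.2, -2.2]
opening: 9.0
```

Emit:
{"api": "jog_arm", "payload": {
  "increments": [
    {"claw":0,"xyz":[0,0,-0.05],"angular":[0,0,0]},
    {"claw":0,"xyz":[0,0,0],"angular":[0,0,0]}
  ]
}}

```text
clock: 13.35
position: [572.3, -280.9, 118.1]
eef_rot: [2.464, 1.947, 0.0]
force: [-2.5, 1.7, 9.8]
opening: 8.7
```

Emit:
{"api": "jog_arm", "payload": {
  "increments": [
    {"claw":0,"xyz":[0,0,0.03],"angular":[0,0,0]},
    {"claw":0,"xyz":[0,0,0],"angular":[0,0,0]},
    {"claw":50,"xyz":[0,0,0],"angular":[0,0,0]},
    {"claw":50,"xyz":[0,0,0],"angular":[0,0,0]},
    {"claw":50,"xyz":[0,0,0],"angular":[0,0,0]},
    {"claw":50,"xyz":[0,0,0],"angular":[0,0,0]},
    {"claw":50,"xyz":[0,0,0],"angular":[0,0,0]},
    {"claw":50,"xyz":[0,0,0],"angular":[0,0,0]}
  ]
}}

```text
clock: 14.15
position: [572.1, -280.9, 117.6]
eef_rot: [-2.465, -1.948, 0.0]
force: [0.3, -0.5, 0.2]
opening: 46.2
```

Emit:
{"api": "jog_arm", "payload": {
  "increments": [
    {"claw":50,"xyz":[0,0,0.4],"angular":[0,0,0]},
    {"claw":50,"xyz":[0,0,0.8],"angular":[0,0,0]},
    {"claw":50,"xyz":[0,0,1],"angular":[0,0,0]},
    {"claw":50,"xyz":[0,0,1],"angular":[0,0,0]},
    {"claw":50,"xyz":[0,0,1],"angular":[0,0,0]},
    {"claw":0,"xyz":[0,0,0],"angular":[0,0,0]}
  ]
}}

```text
clock: 14.75
position: [573.8, -281.4, 226.9]
eef_rot: [2.461, 1.944, 0.005]
force: [0.5, -0.5, -0.4]
opening: 42.1
```

Run:
```python
from h import *
s,f=grab('wrist','w7');print(s['position'],s['clock'],s['opening'],s['force'],s['joint_pos'].round(2))
im=cv2.imread('pics/w7.png')[80:480,160:480]
cv2.imwrite('pics/c7.png',cv2.resize(im,None,fx=1.5,fy=1.5,interpolation=cv2.INTER_CUBIC))
```

```text
[ 573.79080139 -281.44497203  226.92316808] 14.75 42.10697262970823 [ 0.45437684 -0.47947321 -0.38107483] [ 0.56  0.5  -0.28  1.79  0.17  0.87 -0.04]
```

View pics/c7.png

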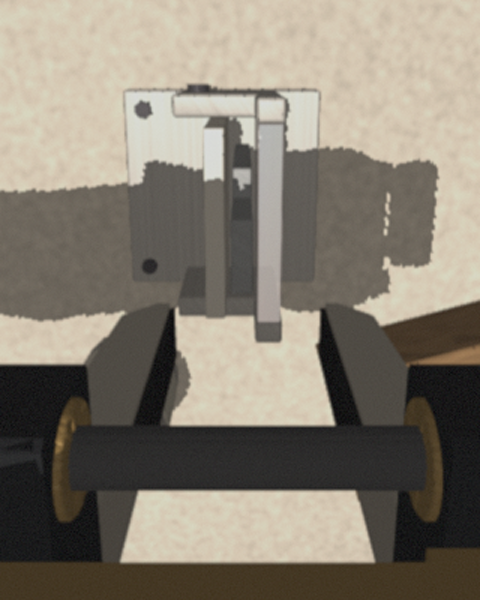

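The spacer stands upright in stand A's gap, with the tile at rest. I'll turn the jaws along the gap, close the fingers and move in front of the tile.

Emit:
{"api": "jog_arm", "payload": {
  "increments": [
    {"claw":0,"xyz":[-0.14,0.03,0],"angular":[0,0,-0.0455]},
    {"claw":0,"xyz":[-0.14,0.03,0],"angular":[0,0,-0.0455]},
    {"claw":0,"xyz":[-0.14,0.03,0],"angular":[0,0,-0.0455]},
    {"claw":0,"xyz":[-0.14,0.03,0],"angular":[0,0,-0.0455]},
    {"claw":0,"xyz":[-0.14,0.03,0],"angular":[0,0,-0.0455]},
    {"claw":0,"xyz":[-0.14,0.03,0],"angular":[0,0,-0.0455]},
    {"claw":0,"xyz":[-0.14,0.03,0],"angular":[0,0,-0.0455]},
    {"claw":0,"xyz":[-0.14,0.03,0],"angular":[0,0,-0.0455]}
  ]
}}

```text
clock: 15.6
position: [543.4, -274.6, 221.8]
eef_rot: [-3.127, -0.295, 0.002]
force: [0.4, -0.2, 0.4]
opening: 0.5
```

Emit:
{"api": "jog_arm", "payload": {
  "increments": [
    {"claw":0,"xyz":[-0.14,0.03,0],"angular":[0,0,-0.0455]},
    {"claw":0,"xyz":[-0.14,0.03,0],"angular":[0,0,-0.0455]},
    {"claw":0,"xyz":[-0.14,0.03,0],"angular":[0,0,-0.0455]},
    {"claw":0,"xyz":[0,0,0],"angular":[0,0,0]}
  ]
}}

```text
clock: 16.0
position: [532.8, -272.2, 221.9]
eef_rot: [-3.12, 0.371, 0.003]
force: [0.2, -1.0, -0.1]
opening: 0.6
```

Run:
```python
from h import *
s,f=grab('wrist','w8');R=Ro.from_rotvec(s['eef_rot']).as_matrix();print(s['position'],np.arctan2(R[1,1],R[0,1]),s['clock'],s['opening'],s['force'],s['joint_pos'].round(2))
p=s['position'][:2]-[559.5,-279.5];print(Ro.from_euler('z',.232).as_matrix()[:2,:2]@p)
```

```text
[ 532.78122771 -272.23218766  221.93084645] -1.8075869472218367 16.0 0.5804314546602407 [ 0.2167877  -1.0238675  -0.05821752] [ 0.27  0.45  0.15  1.9  -0.09  0.8  -1.34]
[-27.6739835    0.92979903]
```

View pics/w8.png

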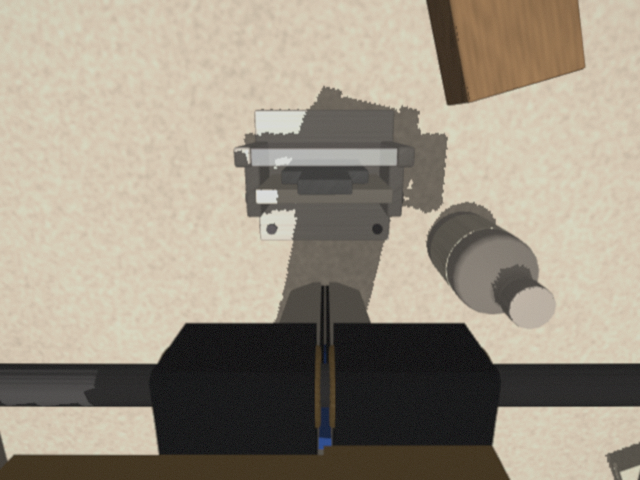

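Emit:
{"api": "jog_arm", "payload": {
  "increments": [
    {"claw":0,"xyz":[0,0,-0.8],"angular":[0,0,0.001]},
    {"claw":0,"xyz":[0,0,-0.8],"angular":[0,0,0]},
    {"claw":0,"xyz":[0,0,-0.8],"angular":[0,0,0]},
    {"claw":0,"xyz":[0,0,-0.8],"angular":[0,0,0]},
    {"claw":0,"xyz":[0,0,-0.8],"angular":[0,0,0]},
    {"claw":0,"xyz":[0,0,-0.8],"angular":[0,0,0]},
    {"claw":0,"xyz":[0,0,-0.8],"angular":[0,0,0]},
    {"claw":0,"xyz":[0,0,0],"angular":[0,0,0]}
  ]
}}

```text
clock: 16.85
position: [532.3, -271.9, 80.1]
eef_rot: [-3.12, 0.357, 0.007]
force: [0.1, -0.1, -0.4]
opening: 0.8
```

```bash
cat > st.py <<'E'
from h import *
s=env.get_state();p=s['position'][:2]-[559.5,-279.5];M=Ro.from_euler('z',.232).as_matrix()
print('stand xy',(M[:2,:2]@p).round(2),'z',s['position'][2].round(1),'F stand',(M@s['force']).round(1),s['clock'],s['opening'])
E
python3 st.py
python3 - <<'E'
from h import *
grab('wrist','w9')
E
```

```text
stand xy [-28.24   1.17] z 80.1 F stand [ 0.1 -0.1 -0.4] 16.85 0.7759284439943729
```

View pics/w9.png

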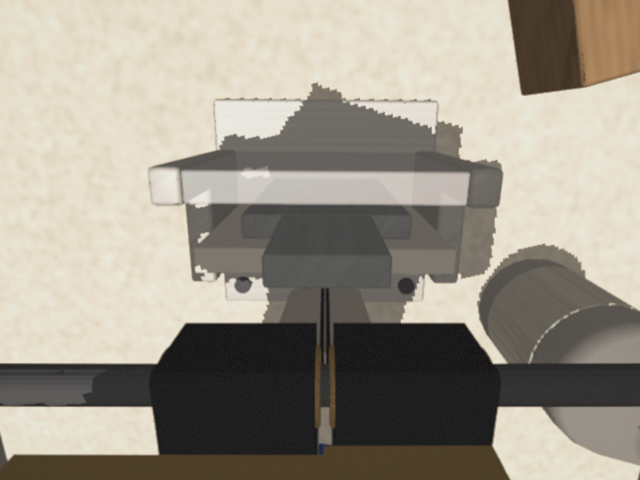

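Emit:
{"api": "jog_arm", "payload": {
  "increments": [
    {"claw":0,"xyz":[0.156,-0.037,0],"angular":[0,0,0]},
    {"claw":0,"xyz":[0.156,-0.037,0],"angular":[0,0,0]},
    {"claw":0,"xyz":[0.156,-0.037,0],"angular":[0,0,0]},
    {"claw":0,"xyz":[0.078,-0.018,0],"angular":[0,0,0]},
    {"claw":0,"xyz":[0,0,0],"angular":[0,0,0]}
  ]
}}

```text
clock: 17.4
position: [547.3, -275.9, 83.0]
eef_rot: [3.121, -0.363, -0.0]
force: [-1.8, 1.4, 1.7]
opening: 0.4
```

```bash
python3 st.py
```

```text
stand xy [-12.74   0.7 ] z 83.0 F stand [-2.   1.   1.7] 17.4 0.439076603249827
```

Emit:
{"api": "jog_arm", "payload": {
  "increments": [
    {"claw":0,"xyz":[0.078,-0.018,0],"angular":[0,0,0]},
    {"claw":0,"xyz":[0.078,-0.018,0],"angular":[0,0,0]},
    {"claw":0,"xyz":[0,0,0],"angular":[0,0,0]}
  ]
}}

```text
clock: 17.7
position: [550.7, -276.7, 82.6]
eef_rot: [-3.12, 0.363, 0.002]
force: [-4.6, 0.4, 3.9]
opening: 0.6
```

```bash
python3 st.py
```

```text
stand xy [-9.24  0.71] z 82.6 F stand [-4.6 -0.6  3.9] 17.7 0.6198429343717514
```

Emit:
{"api": "jog_arm", "payload": {
  "increments": [
    {"claw":0,"xyz":[0.078,-0.018,0],"angular":[0,0,0]},
    {"claw":0,"xyz":[0,0,0],"angular":[0,0,0]}
  ]
}}

```text
clock: 17.9
position: [551.8, -276.9, 82.5]
eef_rot: [-3.12, 0.363, 0.004]
force: [-6.5, 1.9, 5.3]
opening: 0.8
```

```bash
python3 st.py
```

```text
stand xy [-8.07  0.72] z 82.5 F stand [-6.7  0.4  5.3] 17.9 0.8301405735551814
```

Emit:
{"api": "jog_arm", "payload": {
  "increments": [
    {"claw":0,"xyz":[0.06,-0.014,0],"angular":[0,0,0]},
    {"claw":0,"xyz":[0,0,0],"angular":[0,0,0]}
  ]
}}

```text
clock: 18.1
position: [551.8, -276.9, 82.4]
eef_rot: [-3.119, 0.364, 0.008]
force: [-11.9, 2.1, 7.9]
opening: 0.9
```

```bash
python3 st.py
```

```text
stand xy [-8.11  0.73] z 82.4 F stand [-12.1  -0.7   7.9] 18.1 0.8671706996636809
```

Run:
```python
from h import *
grab('wrist','w10');grab('scene','s10')
im=cv2.imread('pics/w10.png')[120:330,140:500]
cv2.imwrite('pics/c10.png',cv2.resize(im,None,fx=2.2,fy=2.2,interpolation=cv2.INTER_CUBIC))
im=cv2.imread('pics/s10.png')[150:270,160:300]
cv2.imwrite('pics/c11.png',cv2.resize(im,None,fx=4.5,fy=4.5,interpolation=cv2.INTER_CUBIC))
```

```text
(no output)
```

View pics/c10.png

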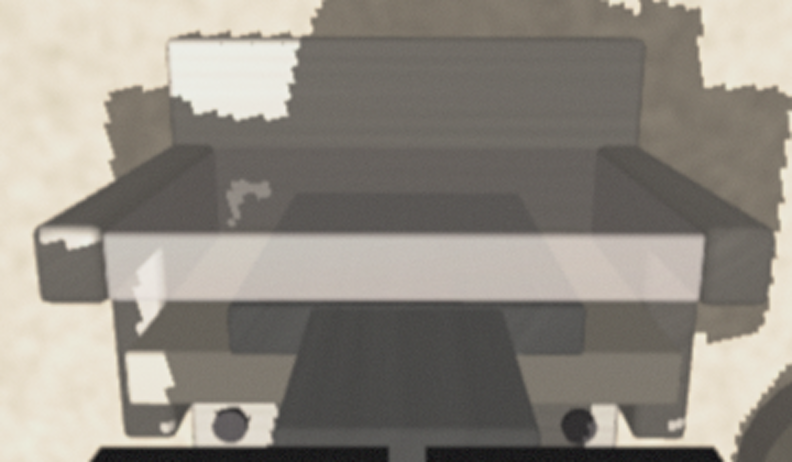

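View pics/c11.png

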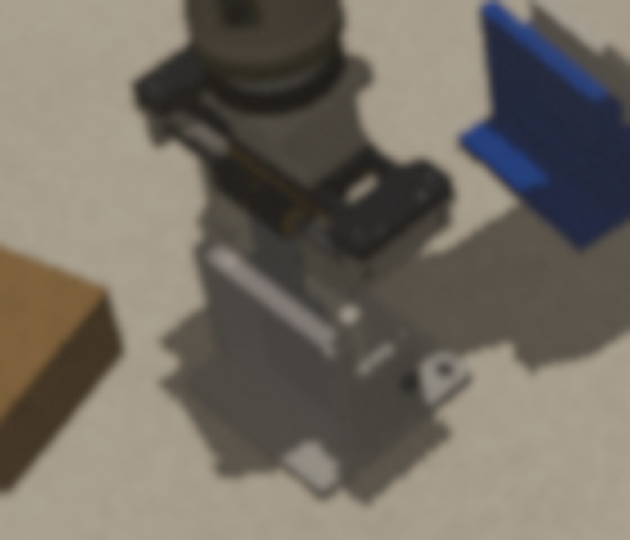

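Run:
```python
from h import *
s,f=load('w10')
M=Ro.from_euler('z',-.232).as_matrix()
for n,x,y,z in [('plate rear',32,30,105),('plate front',20,30,105),('spacer rear sh',20,25,107),('spacer front sh',11,25,107),('tile rear',11,40,105),('tile front',1,40,105),('tab rear',20,0,152),('tab front',11,0,152)]:
    p=proj(s,f,M@[x,y,z]+[559.5,-279.5,0])[0]; print(n,p.round(1),'crop',((p-[140,120])*2.2).round(0))
im=cv2.imread('pics/w10.png').astype(float).mean(2)
for c in (200,210,225,255,258,385,395): print(c,[int(v) for v in im[220:312,c]])
```

```text
plate rear [240.  225.6] crop [220. 232.]
plate front [241.8 257.1] crop [224. 302.]
spacer rear sh [254.4 258.8] crop [252. 305.]
spacer front sh [255.6 281.8] crop [254. 356.]
tile rear [216.6 279.8] crop [168. 351.]
tile front [218.5 304.1] crop [173. 405.]
tab rear [322.2 315. ] crop [401. 429.]
tab front [322.2 345.9] crop [401. 497.]
200 [89, 88, 89, 89, 91, 115, 149, 172, 187, 194, 193, 194, 193, 193, 193, 193, 192, 191, 191, 191, 192, 192, 191, 191, 193, 196, 196, 198, 199, 201, 210, 214, 207, 204, 200, 183, 150, 111, 100, 101, 100, 102, 103, 103, 105, 103, 102, 101, 103, 103, 102, 103, 101, 101, 103, 99, 97, 98, 102, 137, 182, 213, 226, 229, 229, 228, 228, 228, 228, 228, 228, 228, 228, 228, 227, 226, 226, 225, 225, 225, 224, 223, 201, 153, 108, 103, 100, 101, 102, 99, 99, 101]
210 [91, 89, 88, 86, 88, 112, 145, 172, 187, 193, 193, 193, 194, 197, 204, 216, 223, 226, 226, 226, 226, 225, 226, 227, 228, 227, 227, 227, 227, 228, 227, 227, 228, 228, 226, 221, 221, 224, 226, 227, 227, 227, 221, 200, 155, 120, 99, 96, 96, 97, 97, 99, 97, 97, 97, 96, 96, 95, 103, 135, 182, 214, 225, 
[... 1620 characters left out ...]
8, 190, 174, 140, 94, 72, 81, 84, 89, 91, 91, 89, 91, 94, 91, 91, 88, 88, 87, 88, 84, 85, 86, 90, 86, 88, 86, 85, 101, 116, 117, 120, 119, 119, 119, 119, 120, 118, 119, 119, 118, 119, 119, 120, 119, 119, 120, 119, 120, 117, 110, 103, 100, 99, 99, 102, 103, 105, 104]
395 [98, 100, 97, 97, 95, 107, 136, 167, 185, 195, 198, 197, 197, 195, 197, 195, 198, 195, 197, 195, 194, 193, 194, 187, 189, 187, 188, 186, 187, 188, 188, 186, 188, 187, 187, 175, 143, 95, 78, 79, 86, 88, 89, 88, 89, 88, 90, 88, 87, 89, 87, 88, 86, 88, 88, 87, 88, 87, 85, 83, 87, 101, 118, 119, 120, 119, 121, 120, 120, 120, 119, 120, 119, 120, 117, 118, 119, 117, 117, 118, 120, 118, 116, 108, 103, 103, 102, 101, 100, 92, 80, 70]
```

The wrist picture shows the tile flush:

| Edge | Seen (row) | Predicted for flush (row) |
|---|---|---|
| Tile rear top edge | 279.5 | 279.8 |
| Tile front edge | 303.2 | 304.1 |
| Plate front edge | 256.2 | 257.1 |

I'll press a little more firmly.

Emit:
{"api": "jog_arm", "payload": {
  "increments": [
    {"claw":0,"xyz":[0.06,-0.014,0],"angular":[0,0,0]},
    {"claw":0,"xyz":[0.04,-0.01,0],"angular":[0,0,0]},
    {"claw":0,"xyz":[0,0,0],"angular":[0,0,0]},
    {"claw":0,"xyz":[0,0,0],"angular":[0,0,0]},
    {"claw":0,"xyz":[0,0,0],"angular":[0,0,0]},
    {"claw":0,"xyz":[0,0,0],"angular":[0,0,0]}
  ]
}}

```text
clock: 18.8
position: [551.8, -276.9, 82.4]
eef_rot: [-3.118, 0.364, 0.015]
force: [-17.7, 5.5, 15.9]
opening: 0.5
```

```bash
python3 st.py
python3 - <<'E'
from h import *
s,f=grab('wrist','w12');grab('top','t12');im=f['pixels'].astype(float).mean(2)
for c in (225,258,390): print(c,[int(v) for v in im[250:310,c]])
E
python3 st.py
```

```text
stand xy [-8.14  0.76] z 82.4 F stand [-18.5   1.3  15.9] 18.8 0.45270919759567557
225 [198, 199, 196, 197, 196, 186, 152, 114, 98, 97, 101, 97, 98, 100, 96, 96, 99, 98, 97, 96, 97, 98, 98, 96, 97, 98, 96, 96, 99, 102, 110, 117, 118, 121, 119, 118, 121, 119, 118, 119, 120, 120, 120, 119, 119, 121, 119, 121, 118, 120, 119, 119, 115, 99, 91, 121, 166, 197, 215, 221]
258 [188, 188, 188, 189, 188, 177, 143, 95, 74, 77, 84, 86, 85, 86, 86, 85, 86, 87, 87, 86, 86, 87, 84, 86, 84, 86, 86, 87, 86, 85, 86, 100, 116, 120, 120, 118, 120, 120, 119, 119, 119, 120, 120, 120, 121, 119, 118, 119, 121, 119, 120, 117, 123, 161, 201, 214, 212, 212, 215, 216]
390 [187, 188, 187, 186, 187, 179, 159, 121, 85, 81, 87, 90, 90, 89, 90, 88, 89, 87, 88, 88, 88, 90, 88, 87, 86, 89, 87, 86, 87, 88, 87, 96, 110, 120, 120, 120, 119, 120, 119, 120, 120, 120, 119, 120, 120, 120, 120, 119, 120, 119, 120, 117, 118, 114, 104, 102, 99, 100, 100, 103]
stand xy [-8.18  0.74] z 82.4 F stand [-19.    0.7  16.9] 18.9 0.43079120252323316
```

View pics/t12.png

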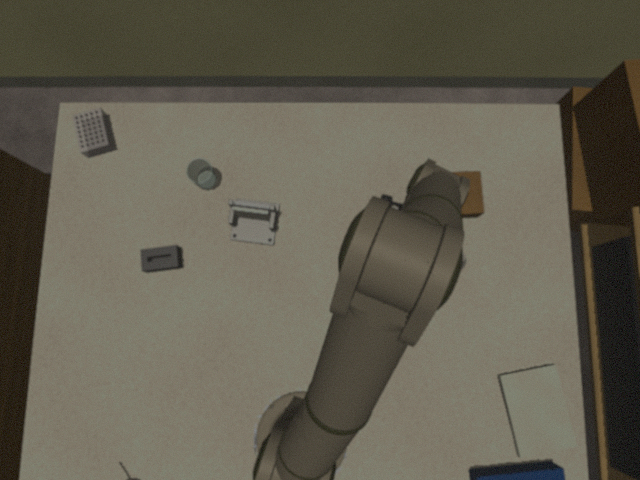

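```bash
python3 - <<'E'
from h import *
s,f=load('w8'); s1,f1=load('w1')
print('stand B/blue untouched; carton corner', back(s,f,[(585,67),(465,103)],60).round(0).tolist())
print(env.hand_in())
E
python3 st.py
```

```text
stand B/blue untouched; carton corner [[600.0, -490.0, 60.0], [595.0, -399.0, 60.0]]
the job is handed in; nothing more can be done
None
the job is handed in; nothing more can be done
```

I put the spacer tab up, all the way down in stand A's 16 mm gap. I then pressed the tile flush against it with closed fingers and handed in at about 18.9 s, still pressing.

**Last checks**
- **Spacer seated:** it touched the base with the tool at 118.1 mm, exactly the height worked out beforehand. In the wrist picture its shoulder and tab top lie where an upright, seated spacer should be.
- **Tile flush:** its edges are within about 1 pixel of where they should be when flush, and it did not move further as the force rose from 12 to 19 N.
- **Holding force:** the arm was pressing at about 19 N along the push and still rising slightly, by 0.5 N over the last 0.1 s.

**Disagreed or not checked**
- **Tool position:** the tool stopped about 1.6 mm short of where I expected if the finger is 15 mm thick. I put that down to finger size, because the picture shows the tile flush.
- **Upward force:** there is also a force of about 16–17 N upward on the fingers, which I take to be friction against the tile. I didn't resolve it further.
- **Other objects:** stand B and the beaker look unmoved in the last top picture. The arm hid the bottle and most of the carton there. I saw no contact with either, but I didn't measure their final positions.

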